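Press a label holder home behind the shelf lip

TASK

Lift the clear cover off the label stand and set it down upright on the sheet of brown card. Then take the label holder out of the stand and push its tongue down behind the lip of the low jar shelf, in the empty place between the two holders already there, until its shoulder sits fully down on the lip against the spring strip underneath. Finish while still gripping it and keeping it pressed home (the spring lifts it again if you let go), and leave everything else on the bench where it is.

Things in the scene. Friction and masses are not known exactly. Their poses are not given: they have to be found in the camera images.
- stand: Fixed grey label stand: foot 100 (x) x 120 (y) x 6 mm, on it a plinth 60 x 80 mm, top 28 mm above the bench, with a slot along y (8 wide, 52 long, 22 mm deep). Origin: centre of underside on the bench, z up. At the start the holder stands in the slot and the cover over both, axes parallel within 0.02 rad. It is on the robot's left or right.
- cover: Loose clear dust cover, an upside-down box, outside 76 (x) x 96 (y) x 94 mm high, walls 3 mm, about 0.14 kg; on its top a white grip block 18 mm thick (x), 44 wide (y), 36 high (94 to 130 mm above the rim). Origin: centre of its open rim, z up. At the start the rim rests on the stand's foot, 6 mm above the bench; it must rise 85 mm to clear the holder.
- cover_grip (a point): Point in the cover's grip block, 120 mm above the cover's rim and 10 mm below the block's top; the cover's axes. The block is 18 mm thick along x.
- holder: Loose aluminium label holder, blank card on both faces, front and back alike, 0.06 kg. Origin: middle of its foot edge; x thickness, y width, z up. Tongue 5 mm thick, 44 wide, up to z 22 mm, rounded foot; shoulder 16 thick, 54 wide, z 22 to 30; plate to grip, 10 thick, 54 wide, z 30 to 76. In the stand its shoulder rests on the plinth, its foot 6 mm above the bench.
- sheet: Sheet of brown card lying fixed on the bench, 150 (x) x 210 (y) mm, 2 mm thick. Origin: centre of its underside on the bench. It lies on the other side from the stand. The cover is to be set down about its middle.
- shelf: Fixed low jar shelf, top 50 mm above the bench, 250 mm wide (y). Origin: on the bench under the middle of the empty label channel; x to the back, y along the lip, z up. Two fixed holders like the loose one stand 78 mm left and right of it, tops 104 mm above the bench. Three jars, tops at most 110 mm above the bench, stand at least 80 mm behind the channel.
- channel (a point): Middle of the empty channel's mouth, 50 mm above the bench; axes as the shelf's. The channel lies between the dark steel lip (6 mm thick, in front) and the board's edge, both 50 mm high; 9 mm wide (x), 54 long (y). With the holder home its foot is 22 mm below this point (28 mm above the bench), its shoulder bearing on lip and board.
- strip (a joint): Travel in m of the spring strip at the bottom of the empty channel: 0 when free (its top 14 mm below the mouth), 0.008 when the holder is home and its shoulder bears on the lip; it is pushed down by the holder's foot. It pushes up with 4 N at first touch and 9 N at home.
- jar_a: Small amber jar on the right of the shelf; bystander. Origin: centre of its underside.
- jar_b: Small amber jar with a black cap in the middle of the shelf; bystander. Origin: centre of its underside.
- jar_c: Small white jar on the left of the shelf; bystander. Origin: centre of its underside.
- mortar: White ceramic bowl, 90 mm across, 42 mm high, between stand and sheet; bystander. Origin: centre of its underside.
- spatula: Spatula with a wooden handle, 150 mm long, lying on the bench in front of the shelf; bystander.
- flask: Amber bottle, 60 mm across, 110 mm high, left of the shelf; bystander. Origin: centre of its underside.
- tub: Small clear tub with a yellow lid, 60 mm across, 55 mm high, right of the shelf; bystander. Origin: centre of its underside.

How it is judged (in metres and radians):
On the way, in this order (a step that is already met when the one before it is completed fails the run):
1. the cover stands upright on the sheet, let go (horizontal distance between cover and sheet below 0.045 m and height (world z) of cover below 0.006 m and angle between cover's own z axis and vertical below 0.08 rad and contact force between the fingers and cover below 0.1 N), for 0.2 s.
2. the holder is out of the stand (height (world z) of holder above 0.04 m and contact force between the fingers and holder above 0.5 N), for 0.2 s.
At the end, for the whole second after the job is handed in: Holder in the channel within 2 mm of home (strip pressed over 6.2 mm), upright within 0.12 rad, in line with the shelf within 0.15 rad, at rest, touched by the fingers, pressing the shelf with over 5 N; cover upright on the sheet, centres within 45 mm (value of joint strip above 0.0062 m and z of holder in the frame of shelf between 0.024 and 0.03 m and x of holder in the frame of shelf between -0.004 and 0.004 m and y of holder in the frame of shelf between -0.008 and 0.008 m and angle between holder's own z axis and vertical below 0.12 rad and angle between the x axis of holder and the x axis of shelf, either way round below 0.15 rad and contact force between holder and shelf above 5 N and contact force between the fingers and holder above 2 N and linear speed of holder below 0.02 m/s and horizontal distance between cover and sheet below 0.045 m and height (world z) of cover below 0.006 m and angle between cover's own z axis and vertical below 0.08 rad); the arm keeps its last pose, push and grip.
It fails at once if a bystander is moved by more than 25 mm (distance of any of jar_a, jar_b, jar_c, mortar, spatula, flask, tub from where it was at the start of the episode above 0.025 m).
It also fails if it takes over 69 s, if anything falls off the work surface, if the arm or the gripper's body presses on something with over 40 N, if the wrist force passes 120 N, or if a joint passes its speed limit or range.

ROBOT

A 6-joint arm with a two-finger parallel gripper is mounted at the origin on the work surface. World frame = base frame: x ahead of the robot, y to its left, z up, the work surface at z = 0. Lengths are in mm, angles in rad, forces in N, time in s.
With the tool pointing down it reaches from about 325 to 1000 mm from the base axis. Payload 5.1 kg.
Tool frame: the origin (TCP) lies at the very end of the fingers, on their centre line; the grasp point (between the pads) lies robot.pinch_z behind it (robot.pinch_z is the distance from the TCP to the grasp point, in mm); z points along the fingers, y is the direction in which the jaws open and shut (so a half turn about z gives the same grasp; the last joint's range is limited). The gripper opens to 85 mm and grips with 20 to 120 N. Pads are 22 mm wide; open, the fingers measure 114 mm over their backs; the gripper's body (76 mm by 85 mm) begins 54 mm behind the grasp point. The pads swing forward as they close: fully open they stand 13 mm farther back than shut.
Start: joints at [1.091, 0.124, 1.65, -0, 1.367, -0.083], TCP at [251.224, 599.476, 231.322] pointing down, gripper open.
Joint ranges: [-2.61, 2.61], [-1.02, 2.33], [0.03, 2.71], [-1.35, 4.49], [0.32, 2.68], [-2.91, 2.91]. Speed limits (rad/s): [2.57, 2.57, 3.14, 3.14, 3.14, 3.14].

INTERFACE

Orientations are given as [roll, pitch, yaw] about the fixed x, y, z axes, in that order (R = Rz(yaw) Ry(pitch) Rx(roll)).
In Python, from bench import robot, snapshot, camera_info gives the robot as it stands. The module is installed in compiled form; this text tells all that it offers.
- The arm moves only by the tool play_rows, never from a script. Its argument "motion" is a list of rows, each an object of numbers: "x", "y", "z": the shift along the world's x, y, z in units of 40 mm (1.0 is 40 mm); "rx", "ry", "rz": the turn, a rotation vector about the world's x, y, z in units of 5 degrees (1.0 is 5 degrees); "gripper": the finger opening in mm, from 0 to 85.4. A call has 1 to 20 rows; each row is the pose to reach, as a shift and turn from the pose commanded when the call began; what a row does not reach only later rows make up. A row lasts 1/10 s, in which the tool goes at most 50 mm and 8.59 degrees, less where a joint would pass 70% of its speed; a pose out of reach is approached as far as the arm can. A call with a gripper value outside its range is refused whole. The fingers move at their own pace and stop on an object; "grip_force" is the grip in N (left out, the last holds). Time passes only in rows, so rows that repeat a pose let the fingers close. It gives the time, the measured TCP pose, the force and the opening at its end, in the units of the state.
- robot.get_state(): the state, without advancing time (a new reading comes with each control period).
- snapshot(name): name is "side" or "top"; returns the picture (400x640x3 uint8, red, green, blue); there is no depth.
- camera_info(name): a dict with "intrinsics" (3x3 intrinsics, pixels), "rvec" (rotation vector, rad) and "tvec" (3), from world to camera coordinates, as OpenCV has them. Camera axes: x right, y down, z forward; pixel columns grow to the right and rows downward; lengths in mm; the calibration is good to about 2 mm. A picture is of the moment at which its call begins. camera_info takes no time and is no camera call.
- robot.close_job(): hands the job in, once; it reports no verdict.
The state is a dict: "time": time; "joint_pos": joint angles; "qvel": joint speeds; "tau": joint torques, N m; "tool_pos": TCP position; "eef_rot": TCP orientation; "wrist_force": force on the tool from outside, world axes, zero at the start; "wrist_torque": the same for the moment, N m; "finger_gap": finger opening in mm.
Only numpy, scipy, OpenCV 4.12 (cv2) and the standard library are available. Lean on these libraries where they do the work, as an engineer would, in place of code of your own. Each camera call takes 0.05 s, during which the arm holds its last target. There are 200 camera calls.

## Working session

There is one attempt and no reset: what is moved stays moved. The work goes in short steps, Python scripts to look and compute and a tool call to move; the robot and the scene stay as the last step left them, time stands still between calls to the robot, and variables do not carry over. Pictures are saved under pics/ and viewed, about 8 in all and at most 12, crops included, and the job is handed in when it is done.

Besides the shell and the picture viewer there is one more tool, called after ">>>" as name([rows], argument=value, ...), one row to a line, values as JSON. play_rows: Moves the arm, as the interface text tells. Its arguments: {"type":"object","properties":{"motion":{"type":"array","items":{"type":"object","properties":{"x":{"type":"number"},"y":{"type":"number"},"z":{"type":"number"},"rx":{"type":"number"},"ry":{"type":"number"},"rz":{"type":"number"},"gripper":{"type":"number"}}}},"grip_force":{"type":"number"}},"required":["motion"]}

```bash
mkdir -p pics; cat > h.py <<'E'
import numpy as np, cv2
from bench import robot, snapshot, camera_info
def cam(n):
    c=camera_info(n); K=np.array(c["intrinsics"],float); R=cv2.Rodrigues(np.array(c["rvec"],float))[0]; t=np.array(c["tvec"],float).ravel()
    return K,R,t
def toplane(n,uv,z):
    K,R,t=cam(n); uv=np.atleast_2d(uv).astype(float); C=-R.T@t
    d=(R.T@np.linalg.inv(K)@np.c_[uv,np.ones(len(uv))].T).T
    return C+d*((z-C[2])/d[:,2])[:,None]
def proj(n,P):
    K,R,t=cam(n); q=(K@(R@np.atleast_2d(P).T+t[:,None])).T
    return q[:,:2]/q[:,2:]
def snap(n,f):
    im=cv2.cvtColor(np.asarray(snapshot(n)),cv2.COLOR_RGB2BGR); cv2.imwrite(f"pics/{f}.png",im); return im
E
python3 - <<'E'
from h import *
for n in("side","top"):
    snap(n,n+"0"); K,R,t=cam(n); print(n,K.round(1).tolist(),(-R.T@t).round(0),R.round(2).tolist())
s=robot.get_state(); print(s["tool_pos"],s["eef_rot"],s["time"],robot.pinch_z,s["wrist_force"])
E
```

```text
side [[516.1, 0.0, 332.4], [0.0, 516.1, 197.8], [0.0, 0.0, 1.0]] [  118. -1061.  1009.] [[0.91, -0.41, -0.01], [-0.26, -0.55, -0.79], [0.32, 0.73, -0.61]]
top [[456.0, 0.0, 316.4], [0.0, 456.0, 201.9], [0.0, 0.0, 1.0]] [4.35e+02 1.00e+00 1.55e+03] [[0.01, -1.0, -0.01], [-1.0, -0.01, -0.09], [0.09, 0.01, -1.0]]
[250.96653835 599.00063898 230.1864205 ] [-3.13973572e+00 -1.51375992e-04  2.74479707e+00] 0.1 18.700000000000003 [-1.33875428 -0.25749812  0.00517195]
```

View pics/top0.png

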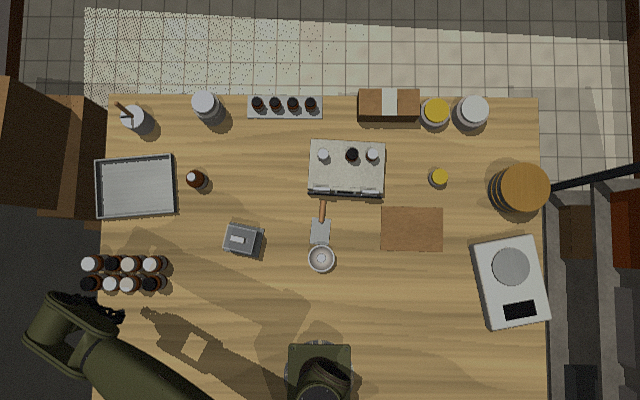

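View pics/side0.png

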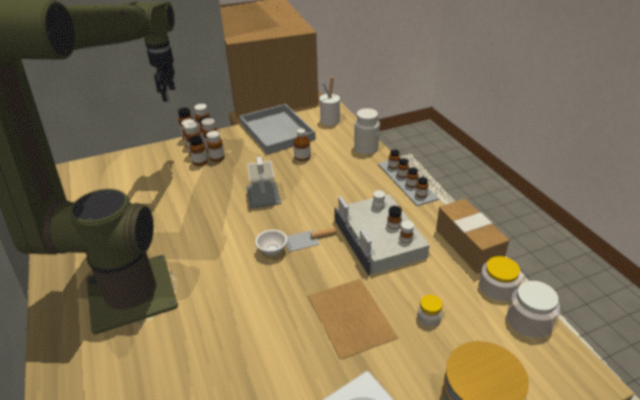

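```bash
python3 - <<'E'
from h import *
t=cv2.imread("pics/top0.png"); s=cv2.imread("pics/side0.png")
f=lambda im,x,y,w,h,k:cv2.resize(im[y:y+h,x:x+w],None,fx=k,fy=k,interpolation=cv2.INTER_CUBIC)
c=np.zeros((600,800,3),np.uint8)
a=f(t,215,212,60,50,6);c[:300,:360]=a
b=f(t,300,132,92,70,4.7);b=b[:300,:432];c[:b.shape[0],365:365+b.shape[1]]=b
d=f(s,235,150,55,60,5);c[300:600,:275]=d
e=f(s,325,180,110,95,3.1);e=e[:300];c[300:300+len(e),285:285+e.shape[1]]=e
cv2.imwrite("pics/comp.png",c)
# sheet & grip mask
hsv=cv2.cvtColor(t,cv2.COLOR_BGR2HSV)
print(t[230,410],t[240,237],t[230,300],hsv[230,410])
g=(t[225:255,222:262].astype(int).min(2)>190).astype(np.uint8)
cs,_=cv2.findContours(g,cv2.RETR_EXTERNAL,cv2.CHAIN_APPROX_NONE)
for q in cs:
    if len(q)>5: print(cv2.minAreaRect(q),len(q))
E
```

```text
[ 65  98 124] [173 171 167] [ 83 123 142] [ 17 121 124]
```

View pics/comp.png

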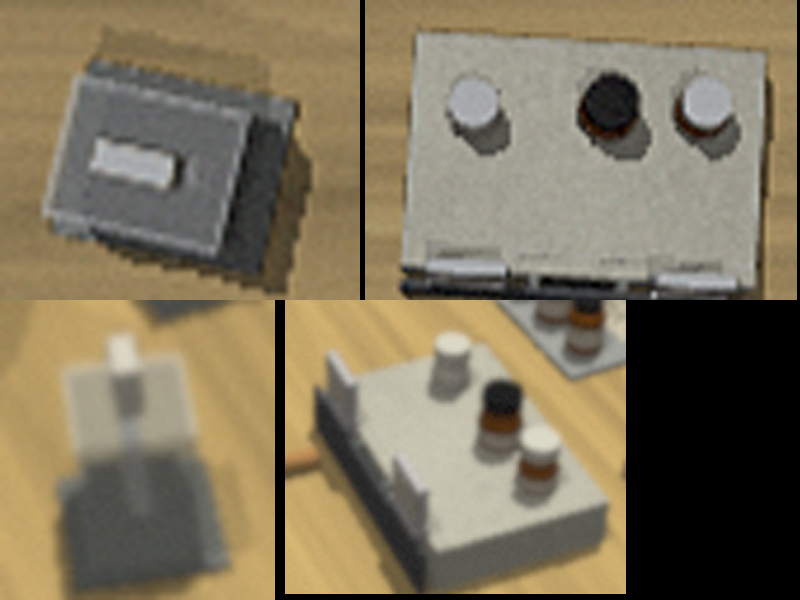

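```bash
python3 - <<'E'
from h import *
t=cv2.imread("pics/top0.png"); hsv=cv2.cvtColor(t,cv2.COLOR_BGR2HSV).astype(int)
def blob(m,x,y,w,h):
    mm=np.zeros(m.shape,np.uint8); mm[y:y+h,x:x+w]=m[y:y+h,x:x+w]
    n,l,st,ce=cv2.connectedComponentsWithStats(mm); i=1+np.argmax(st[1:,4]); 
    ys,xs=np.nonzero(l==i); M=cv2.moments((l==i).astype(np.uint8),True)
    cnt=max(cv2.findContours((l==i).astype(np.uint8),0,1)[0],key=len)
    return ce[i],st[i],cv2.minAreaRect(cnt),np.c_[xs,ys]
def axis(P):
    c=P.mean(0);w,v=np.linalg.eigh(np.cov((P-c).T));a=np.arctan2(v[1,1],v[0,1]);return c,(a+np.pi)%np.pi,2*np.sqrt(3*w)
mn=t.astype(int).min(2)
for nm,m,box,z in [("grip",mn>145,(228,232,20,16),136),("hL",mn>140,(312,184,20,9),104),("hR",mn>140,(358,186,26,10),104),
  ("sheet",(hsv[...,2]<132)&(hsv[...,1]>90)&(hsv[...,0]<25),(375,200,75,58),2)]:
    ce,st,r,px=blob(m,*box); P=toplane("top",px,z)[:,:2]; print(nm,ce.round(1),st,[np.round(q,3) for q in axis(P)])
# hand-read corners
f=lambda pts,o,k:np.array(pts)/k+np.array(o)
C=toplane("top",f([(77,77),(248,112),(215,255),(47,214)],(215,212),6),100)[:,:2]
print("covertop",C.round(1).tolist(),C.mean(0),[np.linalg.norm(C[i]-C[i-1]).round(1) for i in range(4)])
F=toplane("top",f([(90,63),(297,100),(263,272)],(215,212),6),6)[:,:2]; print("foot",F.round(1).tolist(),(F[0]+F[2])/2)
S=toplane("top",f([(415-365,32),(766-365,52)],(300,132),4.7),50)[:,:2]; print("shelfback",S.round(1).tolist())
print(t[186:200:1,345].tolist())
E
```

```text
grip [236.7 238.7] [230 235  14   8  63] [array([445.343, 257.908]), np.float64(1.367), array([15.052, 41.254])]
hL [322.4 187.4] [312 184  20   6  65] [array([612.507,  -5.039]), np.float64(1.63), array([15.283, 66.775])]
hR [373.7 189.3] [362 186  21   7  95] [array([ 608.401, -168.679]), np.float64(1.689), array([22.709, 64.327])]
sheet [411.4 229.9] [ 375  206   75   47 2532] [array([ 484.321, -308.319]), np.float64(1.543), array([143.492, 221.495])]
covertop [[489.0, 294.2], [471.8, 202.9], [396.3, 218.4], [416.5, 307.7]] [443.40165491 255.79363827] [np.float64(73.8), np.float64(92.9), np.float64(77.0), np.float64(91.6)]
foot [[500.5, 306.1], [481.3, 188.5], [384.7, 205.3]] [442.62781848 255.68859247]
shelfback [[782.1, 36.1], [770.8, -213.4]]
[[157, 167, 169], [154, 164, 167], [152, 162, 166], [160, 175, 174], [129, 141, 141], [57, 64, 62], [17, 12, 13], [50, 48, 46], [71, 67, 63], [43, 37, 36], [23, 29, 36], [44, 67, 78], [51, 76, 90], [46, 69, 80]]
```

>>> play_rows([
  {"x": 1.2, "y": -2.2, "z": 0, "rz": -4, "gripper": 60},
  {"x": 4.84, "y": -8.555, "z": -1, "rz": -15.6, "gripper": 60},
  {"x": 4.84, "y": -8.555, "z": -1, "rz": -15.6},
  {"x": 4.84, "y": -8.555, "z": -1, "rz": -15.6},
  {"x": 4.84, "y": -8.555, "z": -1, "rz": -15.6},
  {"x": 4.84, "y": -8.555, "z": -1, "rz": -15.6},
  {"x": 4.84, "y": -8.555, "z": -1, "rz": -15.6},
  {"x": 4.84, "y": -8.555, "z": -1, "rz": -15.6},
  {"x": 4.84, "y": -8.555, "z": -1, "rz": -15.6},
  {"x": 4.84, "y": -8.555, "z": -1, "rz": -15.6},
  {"x": 4.84, "y": -8.555, "z": -1, "rz": -15.6},
  {"x": 4.84, "y": -8.555, "z": -1, "rz": -15.6},
], grip_force=40)

```text
invalid input at $.motion[0]: expected keys x, y, z, rx, ry, rz, gripper
```

>>> play_rows([
  {"z": -0.8},
  {"z": -1.6},
  {"z": -2.1},
  {"z": -2.1},
])

```text
invalid input at $.motion[0]: expected keys x, y, z, rx, ry, rz, gripper
```

```bash
python3 - <<'E'
from h import *
s=robot.get_state(); print(s["tool_pos"],s["eef_rot"],s["time"],s["wrist_force"],s["finger_gap"])
f=lambda im,x,y,w,h,k:cv2.resize(im[y:y+h,x:x+w],None,fx=k,fy=k,interpolation=cv2.INTER_CUBIC)
a=f(snap("side","s1"),205,100,100,120,5); b=f(snap("top","t1"),215,200,60,120,5)
cv2.imwrite("pics/c1.png",np.hstack([a,b]))
E
```

```text
[250.96653835 599.00063898 230.1864205 ] [-3.13973572e+00 -1.51375992e-04  2.74479707e+00] 0.1 [-1.33875428 -0.25749812  0.00517195] 85.61858517262772
```

View pics/c1.png

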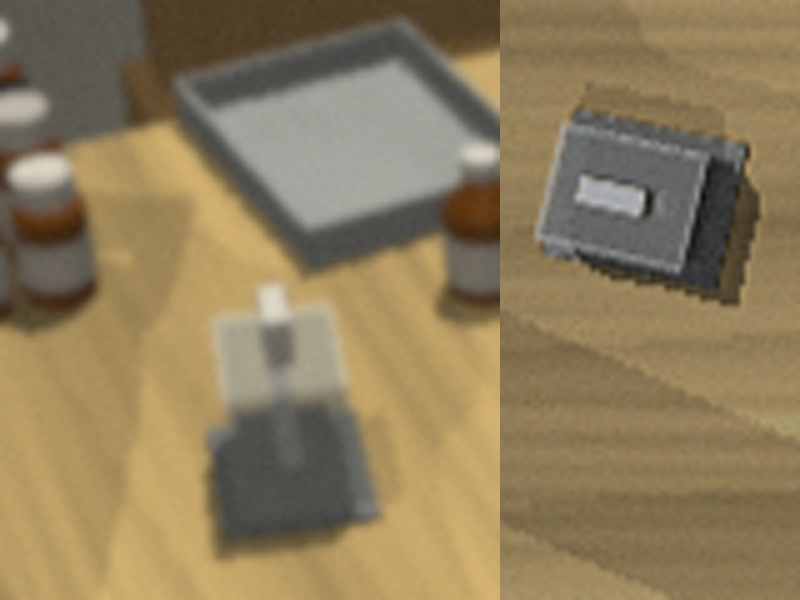

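The call was refused because every row needs all the keys, so the arm hasn't moved. The picture still shows the covered stand, with the grip block at about (237,239) in the top image.

>>> play_rows([
  {"x": 1.2, "y": -2.2, "z": 0, "rx": 0, "ry": 0, "rz": -4, "gripper": 60},
  {"x": 4.84, "y": -8.555, "z": -1, "rx": 0, "ry": 0, "rz": -15.6, "gripper": 60},
  {"x": 4.84, "y": -8.555, "z": -1, "rx": 0, "ry": 0, "rz": -15.6, "gripper": 60},
  {"x": 4.84, "y": -8.555, "z": -1, "rx": 0, "ry": 0, "rz": -15.6, "gripper": 60},
  {"x": 4.84, "y": -8.555, "z": -1, "rx": 0, "ry": 0, "rz": -15.6, "gripper": 60},
  {"x": 4.84, "y": -8.555, "z": -1, "rx": 0, "ry": 0, "rz": -15.6, "gripper": 60},
  {"x": 4.84, "y": -8.555, "z": -1, "rx": 0, "ry": 0, "rz": -15.6, "gripper": 60},
  {"x": 4.84, "y": -8.555, "z": -1, "rx": 0, "ry": 0, "rz": -15.6, "gripper": 60},
  {"x": 4.84, "y": -8.555, "z": -1, "rx": 0, "ry": 0, "rz": -15.6, "gripper": 60},
  {"x": 4.84, "y": -8.555, "z": -1, "rx": 0, "ry": 0, "rz": -15.6, "gripper": 60},
  {"x": 4.84, "y": -8.555, "z": -1, "rx": 0, "ry": 0, "rz": -15.6, "gripper": 60},
  {"x": 4.84, "y": -8.555, "z": -1, "rx": 0, "ry": 0, "rz": -15.6, "gripper": 60},
], grip_force=40)

```text
time: 1.4
tool_pos: [444.5, 258.0, 191.4]
eef_rot: [3.142, -0.0, 1.387]
wrist_force: [-0.6, 0.4, -0.3]
finger_gap: 60.0
```

>>> play_rows([
  {"x": 0, "y": 0, "z": -0.8, "rx": 0, "ry": 0, "rz": 0, "gripper": 60},
  {"x": 0, "y": 0, "z": -1.6, "rx": 0, "ry": 0, "rz": 0, "gripper": 60},
  {"x": 0, "y": 0, "z": -2.08, "rx": 0, "ry": 0, "rz": 0, "gripper": 60},
  {"x": 0, "y": 0, "z": -2.08, "rx": 0, "ry": 0, "rz": 0, "gripper": 60},
])

```text
time: 1.8
tool_pos: [442.0, 257.1, 104.6]
eef_rot: [-3.136, 0.004, 1.387]
wrist_force: [-0.5, -0.5, 0.1]
finger_gap: 59.8
```

```bash
python3 - <<'E'
from h import *
s=robot.get_state(); print(s["tool_pos"],s["eef_rot"],s["time"],s["wrist_force"],s["finger_gap"])
f=lambda im,x,y,w,h,k:cv2.resize(im[y:y+h,x:x+w],None,fx=k,fy=k,interpolation=cv2.INTER_CUBIC)
a=f(snap("side","s1"),205,100,100,120,5); b=f(snap("top","t1"),215,200,60,120,5)
cv2.imwrite("pics/c2.png",np.hstack([a,b]))
E
```

```text
[441.97739579 257.1110155  104.64541711] [-3.13586792  0.00392415  1.38664222] 1.8 [-0.5275838  -0.54200272  0.07213876] 59.815256527205726
```

View pics/c2.png

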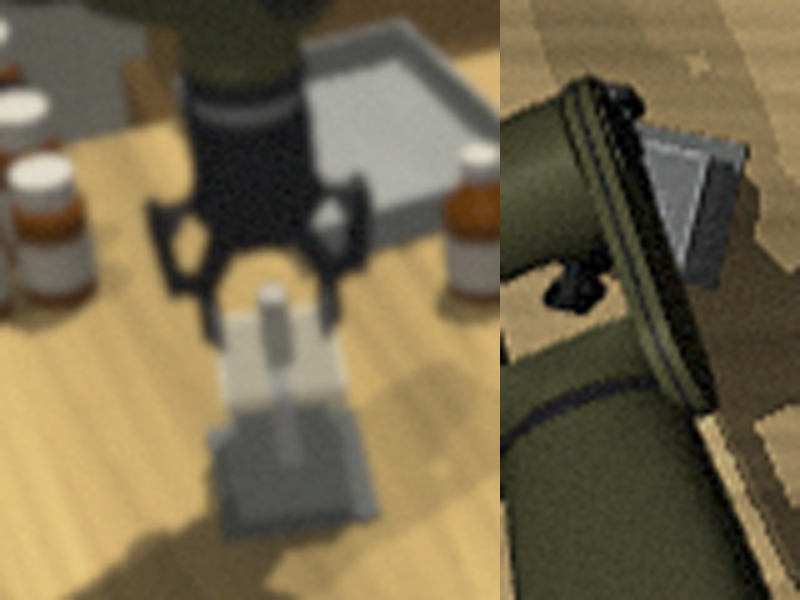

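The jaws straddle the block, which appears centred at (272,310) in the crop. Closing and lifting next.

>>> play_rows([
  {"x": 0, "y": 0, "z": 0, "rx": 0, "ry": 0, "rz": 0, "gripper": 40},
  {"x": 0, "y": 0, "z": 0, "rx": 0, "ry": 0, "rz": 0, "gripper": 10},
  {"x": 0, "y": 0, "z": 0, "rx": 0, "ry": 0, "rz": 0, "gripper": 10},
  {"x": 0, "y": 0, "z": 0, "rx": 0, "ry": 0, "rz": 0, "gripper": 10},
  {"x": 0, "y": 0, "z": 0, "rx": 0, "ry": 0, "rz": 0, "gripper": 10},
  {"x": 0, "y": 0, "z": 0, "rx": 0, "ry": 0, "rz": 0, "gripper": 10},
  {"x": 0, "y": 0, "z": 0.3, "rx": 0, "ry": 0, "rz": 0, "gripper": 10},
  {"x": 0, "y": 0, "z": 0.6, "rx": 0, "ry": 0, "rz": 0, "gripper": 10},
  {"x": 0, "y": 0, "z": 1.0, "rx": 0, "ry": 0, "rz": 0, "gripper": 10},
  {"x": 0, "y": 0, "z": 1.5, "rx": 0, "ry": 0, "rz": 0, "gripper": 10},
  {"x": 0, "y": 0, "z": 2.0, "rx": 0, "ry": 0, "rz": 0, "gripper": 10},
  {"x": 0, "y": 0, "z": 2.5, "rx": 0, "ry": 0, "rz": 0, "gripper": 10},
  {"x": 0, "y": 0, "z": 3, "rx": 0, "ry": 0, "rz": 0, "gripper": 10},
  {"x": 0, "y": 0, "z": 3, "rx": 0, "ry": 0, "rz": 0, "gripper": 10},
])

```text
time: 3.3
tool_pos: [446.5, 257.9, 232.3]
eef_rot: [3.136, -0.004, 1.383]
wrist_force: [-0.4, -1.2, -0.8]
finger_gap: 17.3
```

```bash
python3 - <<'E'
from h import *
for i in range(4):
    a=snap("side","s2"); b=snap("top","t2"); s=robot.get_state(); print(s["tool_pos"].round(1),s["eef_rot"].round(3),s["time"],s["wrist_force"].round(2),s["finger_gap"])
f=lambda im,x,y,w,h,k:cv2.resize(im[y:y+h,x:x+w],None,fx=k,fy=k,interpolation=cv2.INTER_CUBIC)
cv2.imwrite("pics/c3.png",np.hstack([f(a,205,80,100,120,5),f(b,360,180,100,200,3)]))
m=cv2.imread("pics/top0.png"); hsv=cv2.cvtColor(cv2.GaussianBlur(m,(3,3),0),cv2.COLOR_BGR2HSV)
print([hsv[230,x].tolist() for x in range(376,450,3)])
print([hsv[y,411].tolist() for y in range(200,258,3)])
E
```

```text
[444.8 257.2 228.3] [ 3.141 -0.     1.383] 3.4 [ 0.47  0.15 -1.25] 17.483683885271905
[444.1 256.9 226.6] [-3.140e+00  1.000e-03  1.383e+00] 3.5 [-0.58  0.29 -1.74] 16.963177207122584
[444.1 256.9 226.4] [-3.139e+00  2.000e-03  1.383e+00] 3.6 [ 0.46  0.39 -2.21] 17.319881013720533
[444.3 257.  226.8] [-3.140e+00  1.000e-03  1.383e+00] 3.7 [-0.35  0.16 -1.17] 16.97404060303893
[[20, 102, 150], [20, 102, 153], [16, 124, 123], [16, 122, 127], [16, 122, 125], [16, 123, 129], [17, 121, 126], [16, 121, 126], [16, 126, 123], [17, 125, 124], [16, 124, 125], [16, 121, 122], [16, 124, 121], [17, 123, 122], [16, 125, 122], [17, 125, 122], [16, 123, 126], [16, 122, 121], [16, 126, 119], [17, 123, 122], [16, 124, 121], [16, 128, 120], [17, 120, 128], [19, 101, 157], [20, 102, 157]]
[[20, 102, 145], [19, 100, 148], [19, 107, 136], [16, 124, 132], [16, 123, 135], [16, 126, 128], [16, 126, 127], [17, 124, 123], [16, 124, 127], [16, 122, 123], [16, 123, 122], [17, 126, 121], [16, 125, 126], [17, 121, 126], [16, 122, 128], [17, 126, 128], [16, 121, 129], [18, 109, 138], [19, 103, 139], [19, 103, 146]]
```

View pics/c3.png

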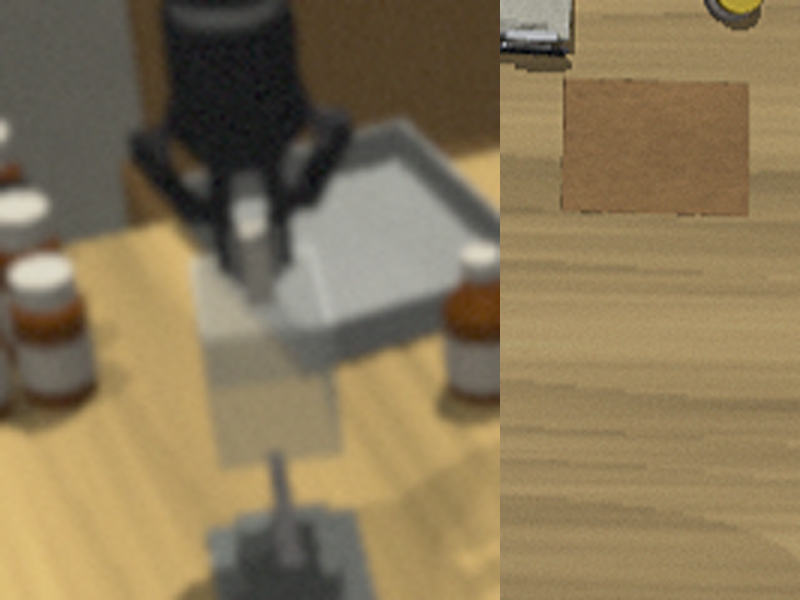

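Cover lifted clear, holder still standing in the stand. The sheet's centre is at about (411.3,228.7) in the top view. Now carrying the cover over.

>>> play_rows([
  {"x": 0, "y": -0.5, "z": 0, "rx": 0, "ry": 0, "rz": 0, "gripper": 10},
  {"x": 0.1, "y": -1.5, "z": 0, "rx": 0, "ry": 0, "rz": 0, "gripper": 10},
  {"x": 0.2, "y": -2.5, "z": 0, "rx": 0, "ry": 0, "rz": 0, "gripper": 10},
  {"x": 0.3, "y": -3.5, "z": 0, "rx": 0, "ry": 0, "rz": 0, "gripper": 10},
  {"x": 0.35, "y": -4.5, "z": 0, "rx": 0, "ry": 0, "rz": 0, "gripper": 10},
  {"x": 0.4, "y": -5.5, "z": 0, "rx": 0, "ry": 0, "rz": 0, "gripper": 10},
  {"x": 0.5, "y": -6.5, "z": 0, "rx": 0, "ry": 0, "rz": 0, "gripper": 10},
  {"x": 0.6, "y": -7.5, "z": 0, "rx": 0, "ry": 0, "rz": 0, "gripper": 10},
  {"x": 0.65, "y": -8.5, "z": 0, "rx": 0, "ry": 0, "rz": 0, "gripper": 10},
  {"x": 0.7, "y": -9.5, "z": 0, "rx": 0, "ry": 0, "rz": 0, "gripper": 10},
  {"x": 0.8, "y": -10.5, "z": 0, "rx": 0, "ry": 0, "rz": 0, "gripper": 10},
  {"x": 0.9, "y": -11.5, "z": 0, "rx": 0, "ry": 0, "rz": 0, "gripper": 10},
  {"x": 1.0, "y": -12.5, "z": 0, "rx": 0, "ry": 0, "rz": 0, "gripper": 10},
  {"x": 1.08, "y": -13.3, "z": 0, "rx": 0, "ry": 0, "rz": 0, "gripper": 10},
  {"x": 1.08, "y": -14.0, "z": 0, "rx": 0, "ry": 0, "rz": 0, "gripper": 10},
  {"x": 1.08, "y": -14.13, "z": 0, "rx": 0, "ry": 0, "rz": 0, "gripper": 10},
  {"x": 1.08, "y": -14.13, "z": -0.8, "rx": 0, "ry": 0, "rz": 0, "gripper": 10},
  {"x": 1.08, "y": -14.13, "z": -1.6, "rx": 0, "ry": 0, "rz": 0, "gripper": 10},
  {"x": 1.08, "y": -14.13, "z": -2.3, "rx": 0, "ry": 0, "rz": 0, "gripper": 10},
  {"x": 1.08, "y": -14.13, "z": -2.6, "rx": 0, "ry": 0, "rz": 0, "gripper": 10},
])

```text
time: 5.7
tool_pos: [486.2, -305.8, 120.1]
eef_rot: [-3.136, -0.003, 1.384]
wrist_force: [-0.8, 0.8, -2.2]
finger_gap: 17.3
```

>>> play_rows([
  {"x": 0, "y": 0, "z": -0.2, "rx": 0, "ry": 0, "rz": 0, "gripper": 10},
  {"x": 0, "y": 0, "z": -0.4, "rx": 0, "ry": 0, "rz": 0, "gripper": 10},
  {"x": 0, "y": 0, "z": -0.5, "rx": 0, "ry": 0, "rz": 0, "gripper": 10},
  {"x": 0, "y": 0, "z": -0.5, "rx": 0, "ry": 0, "rz": 0, "gripper": 10},
  {"x": 0, "y": 0, "z": -0.5, "rx": 0, "ry": 0, "rz": 0, "gripper": 10},
])

```text
time: 6.2
tool_pos: [488.9, -308.6, 105.6]
eef_rot: [3.139, 0.001, 1.383]
wrist_force: [0.2, -0.3, 0.5]
finger_gap: 17.2
```

```bash
python3 - <<'E'
from h import *
f=lambda im,x,y,w,h,k:cv2.resize(im[y:y+h,x:x+w],None,fx=k,fy=k,interpolation=cv2.INTER_CUBIC)
a=snap("side","s3");b=snap("top","t3"); s=robot.get_state(); print(s["tool_pos"].round(1),s["eef_rot"].round(3),s["time"],s["wrist_force"].round(2),s["finger_gap"])
cv2.imwrite("pics/c4.png",np.hstack([f(a,290,220,120,150,4),f(b,365,180,80,150,4)]))
E
```

```text
[ 488.8 -308.6  105.5] [3.139e+00 1.000e-03 1.383e+00] 6.3 [-0.28 -0.92  1.79] 17.3272341207106
```

View pics/c4.png

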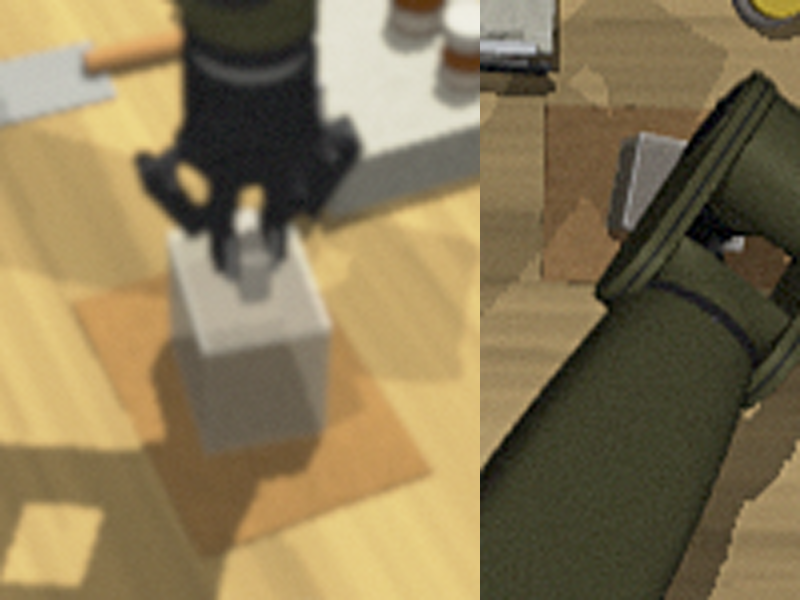

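>>> play_rows([
  {"x": 0, "y": 0, "z": 0, "rx": 0, "ry": 0, "rz": 0, "gripper": 50},
  {"x": 0, "y": 0, "z": 0, "rx": 0, "ry": 0, "rz": 0, "gripper": 50},
  {"x": 0, "y": 0, "z": 0, "rx": 0, "ry": 0, "rz": 0, "gripper": 50},
  {"x": 0, "y": 0, "z": 0, "rx": 0, "ry": 0, "rz": 0, "gripper": 50},
  {"x": 0, "y": 0, "z": 0.5, "rx": 0, "ry": 0, "rz": 0, "gripper": 50},
  {"x": 0, "y": 0, "z": 1.5, "rx": 0, "ry": 0, "rz": 0, "gripper": 50},
  {"x": 0, "y": 0, "z": 2.5, "rx": 0, "ry": 0, "rz": 0, "gripper": 50},
  {"x": -1, "y": 0, "z": 3, "rx": 0, "ry": 0, "rz": 0, "gripper": 50},
  {"x": -2, "y": 0, "z": 3, "rx": 0, "ry": 0, "rz": 0, "gripper": 50},
  {"x": -2, "y": 0, "z": 3, "rx": 0, "ry": 0, "rz": 0, "gripper": 50},
])

```text
time: 7.3
tool_pos: [405.4, -307.9, 224.8]
eef_rot: [3.141, 0.001, 1.381]
wrist_force: [0.4, 0.5, -0.9]
finger_gap: 49.8
```

```bash
python3 - <<'E'
from h import *
f=lambda im,x,y,w,h,k:cv2.resize(im[y:y+h,x:x+w],None,fx=k,fy=k,interpolation=cv2.INTER_CUBIC)
N=6
A=[];B=[]
for i in range(N): A.append(snap("side","s4").astype(float));B.append(snap("top","t4").astype(float))
a=np.mean(A,0).round().astype(np.uint8);b=np.mean(B,0).round().astype(np.uint8)
cv2.imwrite("pics/sm.png",a);cv2.imwrite("pics/tm.png",b)
s=robot.get_state(); print(s["tool_pos"].round(1),s["time"],s["wrist_force"].round(2),s["finger_gap"])
c=np.zeros((600,800,3),np.uint8)
c[:300,:360]=f(b,215,212,60,50,6)
x=f(b,305,180,80,26,5);c[:130,370:770]=x
x=f(a,325,185,60,80,5)[:400,:300];c[200:600,480:780]=x
x=f(b,375,200,75,58,3);c[300:474,:225]=x
x=f(a,240,150,45,60,5);c[300:600,240:465]=x
cv2.imwrite("pics/c5.png",c)
E
```

```text
[ 408.3 -307.9  223.9] 7.9 [ 0.82 -0.49 -0.18] 49.94588871426931
```

View pics/c5.png

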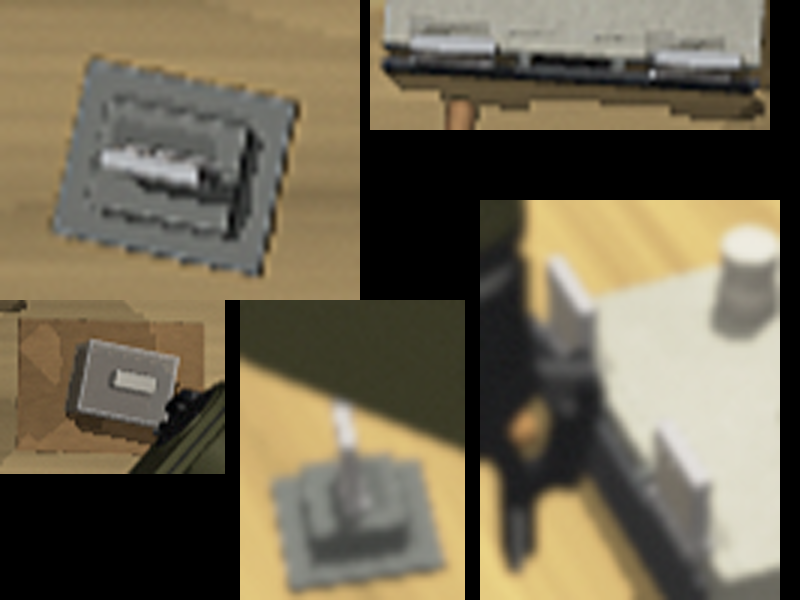

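```bash
python3 - <<'E'
from h import *
b=cv2.imread("pics/tm.png"); g=b.astype(float).mean(2)
f=lambda pts,o,k:(np.array(pts)+.5)/k-.5+np.array(o)
F=toplane("top",f([(97,58),(299,103),(262,272),(54,234)],(215,212),6),6)[:,:2]
for z,c in((6,"foot"),): print(c,F.round(1).tolist(),F.mean(0).round(1),[np.degrees(np.arctan2(*(F[i]-F[j])[::-1])).round(2) for i,j in((0,1),(3,2),(0,3),(1,2))])
def wc(x0,y0,w,h,lo):
    s=g[y0:y0+h,x0:x0+w]; W=np.clip(s-lo,0,None); Y,X=np.mgrid[y0:y0+h,x0:x0+w]
    return np.array([(W*X).sum(),(W*Y).sum()])/W.sum()
hp=wc(230,234,20,11,150); print("holder px",hp,toplane("top",hp,82))
bp=wc(411,321-200+200-100 if 0 else 221,20,10,175); print("block px",bp,toplane("top",bp,132)); 
np.set_printoptions(linewidth=220)
print("block\n",g[220:232,409:430].astype(int))
print("hold\n",g[234:246,230:250].astype(int))
for c0,c1 in((316,326),(337,339),(340,349),(351,354),(366,376)): print(c0,c1,g[184:200,c0:c1].mean(1).round(0))
print("rows191-193 cols",[(c,int(g[192,c])) for c in range(330,362)])
print("L",g[188:190,308:334].astype(int));print("R",g[190:193,356:386].astype(int))
print("grid",[ (r,toplane("top",(345,r),50)[0,:2].round(1).tolist()) for r in (190,192,194)])
E
```

```text
foot [[504.8, 303.7], [481.0, 188.8], [386.1, 207.3], [405.6, 324.8]] [444.4 256.1] [np.float64(78.29), np.float64(80.56), np.float64(-12.02), np.float64(-11.01)]
holder px [239.70050619 239.24100112] [[443.98868354 258.17748842  82.        ]]
block px [414. 227.] [[ 489.04652174 -290.59698428  132.        ]]
block
 [[106 104 104 103 105 103 105 105 106 105 104 108 109 106 105 106 118 116 114 113 107]
 [106 105 106 105 106 104 105 106 105 105 107 106 106 105 107 104 110 111 109 109 118]
 [105 106 107 108 105 101 103 103 104 105 106 105 106 105 105 105 106 105 107 106 113]
 [105 106 107  94  89 152 114  95  98  84 100 101 104 104 104 106 106 103 107 106 107]
 [106 107  99  70  79 173 160 151 149 136 136 113  93  99  84 100 102 103 107 109 107]
 [106 107  87  66  94 174 169 166 165 161 162 155 147 146 132 136 115 108 105 107 107]
 [106 106  77  69 116 174 163 162 160 162 163 163 163 161 161 157 154 153 101 106 107]
 [107 105  75  78 151 178 164 163 160 161 158 158 159 157 158 160 163 165  96 105 106]
 [107 106  73  55 113 143 152 159 166 167 167 161 160 160 156 155 159 159  91 106 106]
[... 2051 characters left out ...]
1), (359, 53), (360, 44), (361, 62)]
L [[119 115 120 139 135 175 190 187 186 184 182 184 180 181 179 181 180 177 177 176 173 175 149 170 159 173]
 [ 42  47  50  66  70 127 147 153 156 164 167 190 188 187 188 188 189 189 188 189 190 187  84 156 150 155]]
R [[175 170 175 174 124 130 153 172 170 163 162 163 161 160 158 167 167 165 164 154 161 164 163 158 165 160 161  84  67 137]
 [119 120 123 121  82  88 162 192 186 185 186 185 183 183 182 180 180 181 180 176 177 178 174 130 171 164 163  83  67 136]
 [ 46  51  51  53  44  62 119 136 143 159 158 160 166 189 186 188 187 188 188 188 189 190 190 104 137 150 149  87  68 134]]
grid [(190, [611.4, -80.2]), (192, [604.7, -80.3]), (194, [598.1, -80.3])]
```

```bash
python3 - <<'E'
from h import *
b=cv2.imread("pics/tm.png"); g=b.astype(float).mean(2)
def wc(x0,y0,w,h,lo):
    s=g[y0:y0+h,x0:x0+w]; W=np.clip(s-lo,0,50); Y,X=np.mgrid[y0:y0+h,x0:x0+w]
    return np.array([(W*X).sum(),(W*Y).sum()])/W.sum(), W.sum()/50
p,n=wc(413,223,14,8,110); print("block",p,n,toplane("top",p,132),"robot 488.4 -308.2", proj("top",[488.4,-308.2,132]))
L,R=toplane("top",[(320.5,186.8),(370.5,188.8)],104)[:,:2]; d=L-R; print("yaw",np.arctan2(-d[0],d[1]),"back edge mid",(L+R)/2)
c=toplane("top",[(321.1,188.3),(370.1,190.3)],104)[:,:2]; print("centres",c,np.linalg.norm(c[0]-c[1]),c.mean(0)); 
print("ch",toplane("top",(344.75,191.7),50))
a=cv2.imread("pics/top0.png"); 
# side-camera check of block
s=cv2.imread("pics/sm.png"); print(proj("side",[[488.4,-308.2,132],[606,-82,50],[444,257,82]]).round(1))
E
```

```text
block [419.71618485 226.73190547] 63.18666666666667 [[ 490.12056657 -308.29522258  132.        ]] robot 488.4 -308.2 [[419.68898313 227.28686848]]
yaw -0.02718099943221395 back edge mid [612.08906911 -78.79121636]
centres [[ 609.46144276   -1.02806572]
 [ 605.09087243 -157.274764  ]] 156.30781365023535 [607.27615759 -79.15141486]
ch [[605.69242465 -79.43667245  50.        ]]
[[351.2 278.2]
 [353.9 232.3]
 [260.8 174.3]]
```

>>> play_rows([
  {"x": 0, "y": 0.6, "z": 0, "rx": 0, "ry": 0, "rz": 0, "gripper": 50},
  {"x": 0, "y": 1.8, "z": 0, "rx": 0, "ry": 0, "rz": 0, "gripper": 50},
  {"x": 0.2, "y": 3, "z": 0, "rx": 0, "ry": 0, "rz": 0, "gripper": 50},
  {"x": 0.4, "y": 4.2, "z": 0, "rx": 0, "ry": 0, "rz": 0, "gripper": 50},
  {"x": 0.5, "y": 5.4, "z": 0, "rx": 0, "ry": 0, "rz": 0, "gripper": 50},
  {"x": 0.6, "y": 6.6, "z": 0, "rx": 0, "ry": 0, "rz": 0, "gripper": 50},
  {"x": 0.7, "y": 7.8, "z": 0, "rx": 0, "ry": 0, "rz": 0, "gripper": 50},
  {"x": 0.8, "y": 9, "z": 0, "rx": 0, "ry": 0, "rz": 0, "gripper": 50},
  {"x": 0.91, "y": 10.2, "z": 0, "rx": 0, "ry": 0, "rz": 0, "gripper": 50},
  {"x": 0.91, "y": 11.4, "z": -0.3, "rx": 0, "ry": 0, "rz": 0, "gripper": 50},
  {"x": 0.91, "y": 12.6, "z": -0.6, "rx": 0, "ry": 0, "rz": 0, "gripper": 50},
  {"x": 0.91, "y": 13.6, "z": -1.2, "rx": 0, "ry": 0, "rz": 0, "gripper": 50},
  {"x": 0.91, "y": 14.12, "z": -2, "rx": 0, "ry": 0, "rz": -0.07, "gripper": 50},
  {"x": 0.91, "y": 14.12, "z": -2, "rx": 0, "ry": 0, "rz": -0.07, "gripper": 50},
  {"x": 0.91, "y": 14.12, "z": -2, "rx": 0, "ry": 0, "rz": -0.07, "gripper": 50},
])

```text
time: 9.4
tool_pos: [444.0, 256.8, 143.6]
eef_rot: [-3.14, 0.002, 1.379]
wrist_force: [0.1, -0.9, 0.5]
finger_gap: 49.7
```

```bash
python3 - <<'E'
from h import *
f=lambda im,x,y,w,h,k:cv2.resize(im[y:y+h,x:x+w],None,fx=k,fy=k,interpolation=cv2.INTER_CUBIC)
a=snap("side","s5");b=snap("top","t5"); s=robot.get_state(); print(s["tool_pos"].round(1),s["eef_rot"].round(3),s["time"],s["wrist_force"].round(2),s["finger_gap"])
x=f(b,370,200,85,60,4); y=f(a,215,100,80,110,5); c=np.zeros((550,740,3),np.uint8); c[:,:400]=y; c[:240,400:740]=x; cv2.imwrite("pics/c6.png",c)
E
```

```text
[445.5 256.5 145.8] [ 3.139e+00 -1.000e-03  1.377e+00] 9.5 [-0.59 -0.97  0.04] 50.043135106648215
```

View pics/c6.png

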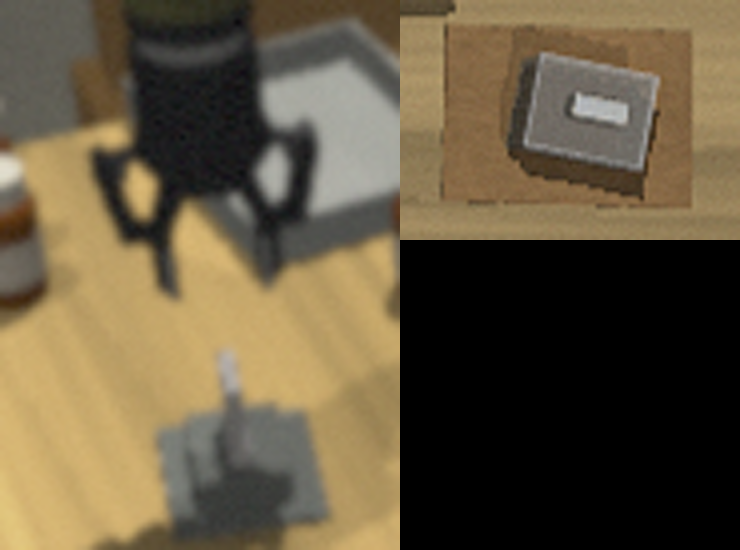

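Cover stands in the middle of the sheet, and the jaws are over the holder, which lies in line. Grasping and lifting it now.

>>> play_rows([
  {"x": 0, "y": 0, "z": -0.8, "rx": 0, "ry": 0, "rz": 0, "gripper": 50},
  {"x": 0, "y": 0, "z": -1.6, "rx": 0, "ry": 0, "rz": 0, "gripper": 50},
  {"x": 0, "y": 0, "z": -2.2, "rx": 0, "ry": 0, "rz": 0, "gripper": 50},
  {"x": 0, "y": 0, "z": -2.44, "rx": 0, "ry": 0, "rz": 0, "gripper": 50},
  {"x": 0, "y": 0, "z": -2.44, "rx": 0, "ry": 0, "rz": 0, "gripper": 50},
  {"x": 0, "y": 0, "z": -2.44, "rx": 0, "ry": 0, "rz": 0, "gripper": 3},
  {"x": 0, "y": 0, "z": -2.44, "rx": 0, "ry": 0, "rz": 0, "gripper": 3},
  {"x": 0, "y": 0, "z": -2.44, "rx": 0, "ry": 0, "rz": 0, "gripper": 3},
  {"x": 0, "y": 0, "z": -2.44, "rx": 0, "ry": 0, "rz": 0, "gripper": 3},
  {"x": 0, "y": 0, "z": -2.44, "rx": 0, "ry": 0, "rz": 0, "gripper": 3},
  {"x": 0, "y": 0, "z": -2.44, "rx": 0, "ry": 0, "rz": 0, "gripper": 3},
], grip_force=70)

```text
time: 10.6
tool_pos: [445.2, 257.4, 48.3]
eef_rot: [3.14, -0.001, 1.378]
wrist_force: [-2.1, -0.6, 7.1]
finger_gap: 9.3
```

>>> play_rows([
  {"x": 0, "y": 0, "z": 0.2, "rx": 0, "ry": 0, "rz": 0, "gripper": 3},
  {"x": 0, "y": 0, "z": 0.4, "rx": 0, "ry": 0, "rz": 0, "gripper": 3},
  {"x": 0, "y": 0, "z": 0.8, "rx": 0, "ry": 0, "rz": 0, "gripper": 3},
  {"x": 0, "y": 0, "z": 1.5, "rx": 0, "ry": 0, "rz": 0, "gripper": 3},
  {"x": 0, "y": 0, "z": 2.3, "rx": 0, "ry": 0, "rz": 0, "gripper": 3},
  {"x": 0, "y": 0, "z": 3, "rx": 0, "ry": 0, "rz": 0, "gripper": 3},
  {"x": 0, "y": 0, "z": 3, "rx": 0, "ry": 0, "rz": 0, "gripper": 3},
  {"x": 0, "y": 0, "z": 3, "rx": 0, "ry": 0, "rz": 0, "gripper": 3},
])

```text
time: 11.4
tool_pos: [444.7, 257.0, 167.2]
eef_rot: [3.14, -0.001, 1.377]
wrist_force: [-1.0, -0.1, -2.0]
finger_gap: 9.4
```

```bash
python3 - <<'E'
from h import *
f=lambda im,x,y,w,h,k:cv2.resize(im[y:y+h,x:x+w],None,fx=k,fy=k,interpolation=cv2.INTER_CUBIC)
a=snap("side","s6"); s=robot.get_state(); print(s["tool_pos"].round(1),s["eef_rot"].round(3),s["time"],s["wrist_force"].round(2),s["finger_gap"],s["joint_pos"].round(2))
cv2.imwrite("pics/c7.png",f(a,215,80,80,110,5))
E
```

```text
[443.9 256.6 165.7] [-3.141e+00  1.000e-03  1.377e+00] 11.45 [-0.01  0.24 -1.39] 8.909382482303045 [ 0.42 -0.13  2.02 -0.    1.26  0.61]
```

View pics/c7.png

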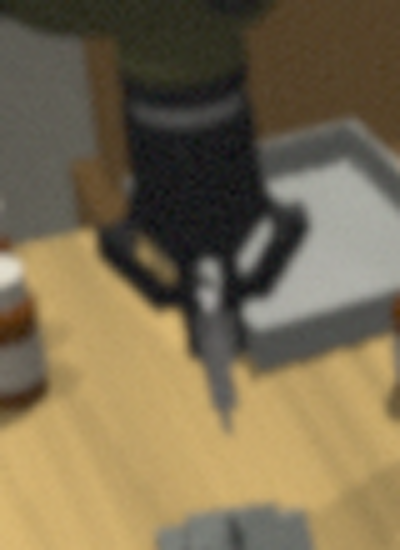

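>>> play_rows([
  {"x": 0.3, "y": -0.8, "z": 0, "rx": 0, "ry": 0, "rz": 0.2, "gripper": 3},
  {"x": 0.8, "y": -1.7, "z": 0, "rx": 0, "ry": 0, "rz": 0.5, "gripper": 3},
  {"x": 1.3, "y": -2.7, "z": 0, "rx": 0, "ry": 0, "rz": 0.8, "gripper": 3},
  {"x": 1.7, "y": -3.7, "z": 0, "rx": 0, "ry": 0, "rz": 1.1, "gripper": 3},
  {"x": 2.1, "y": -4.7, "z": 0, "rx": 0, "ry": 0, "rz": 1.4, "gripper": 3},
  {"x": 2.5, "y": -5.7, "z": 0, "rx": 0, "ry": 0, "rz": 1.6, "gripper": 3},
  {"x": 3, "y": -6.7, "z": 0, "rx": 0, "ry": 0, "rz": 1.83, "gripper": 3},
  {"x": 3.5, "y": -7.6, "z": 0, "rx": 0, "ry": 0, "rz": 1.83, "gripper": 3},
  {"x": 3.9, "y": -8.2, "z": 0, "rx": 0, "ry": 0, "rz": 1.83, "gripper": 3},
  {"x": 4.01, "y": -8.4, "z": 0, "rx": 0, "ry": 0, "rz": 1.83, "gripper": 3},
  {"x": 4.01, "y": -8.4, "z": 0, "rx": 0, "ry": 0, "rz": 1.83, "gripper": 3},
  {"x": 4.01, "y": -8.4, "z": -0.6, "rx": 0, "ry": 0, "rz": 1.83, "gripper": 3},
  {"x": 4.01, "y": -8.4, "z": -1.2, "rx": 0, "ry": 0, "rz": 1.83, "gripper": 3},
  {"x": 4.01, "y": -8.4, "z": -1.65, "rx": 0, "ry": 0, "rz": 1.83, "gripper": 3},
  {"x": 4.01, "y": -8.4, "z": -1.65, "rx": 0, "ry": 0, "rz": 1.83, "gripper": 3},
  {"x": 4.01, "y": -8.4, "z": -1.65, "rx": 0, "ry": 0, "rz": 1.83, "gripper": 3},
])

```text
time: 13.05
tool_pos: [604.0, -77.8, 100.1]
eef_rot: [-3.14, -0.001, 1.538]
wrist_force: [-0.4, -1.3, -0.8]
finger_gap: 9.0
```

```bash
python3 - <<'E'
from h import *
f=lambda im,x,y,w,h,k:cv2.resize(im[y:y+h,x:x+w],None,fx=k,fy=k,interpolation=cv2.INTER_CUBIC)
a=np.mean([snap("side","s7").astype(float) for i in range(4)],0).round().astype(np.uint8); b=snap("top","t7"); s=robot.get_state(); print(s["tool_pos"].round(1),s["eef_rot"].round(3),s["time"],s["wrist_force"].round(2),s["finger_gap"])
print(proj("side",[[605,-79,58],[605,-79,50],[605,-1,104],[605,-157,104]]).round(1))
c=np.zeros((600,800,3),np.uint8);c[:600,:480]=f(a,320,180,80,100,6);x=f(b,300,160,100,60,3.2);c[:192,480:]=x;cv2.imwrite("pics/c8.png",c)
E
```

```text
[605.6 -79.1 102. ] [3.139 0.    1.537] 13.3 [-0.2   0.8  -1.05] 9.115998203794836
[[353.1 229.6]
 [353.1 231.8]
 [341.4 201.2]
 [366.2 234. ]]
```

View pics/c8.png

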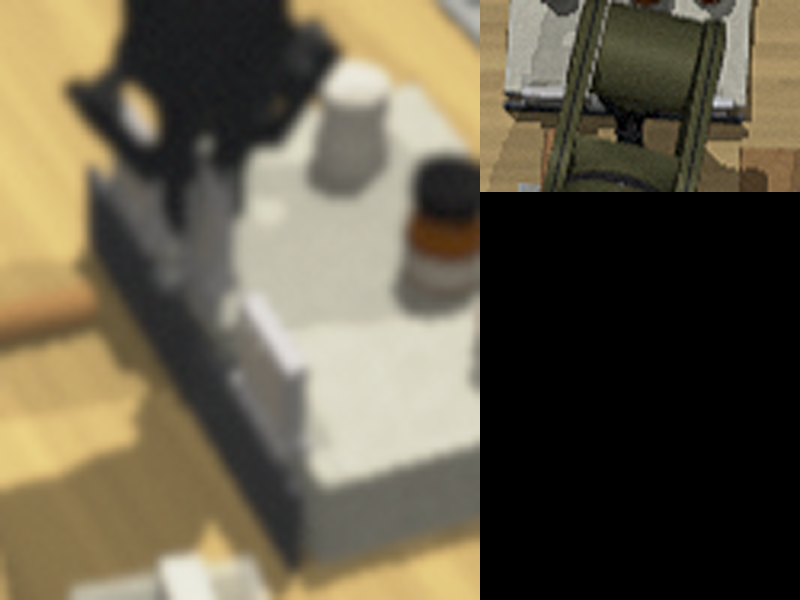

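Holder hangs over the channel, in line with the fixed holders. Going down in small steps and watching the force.

>>> play_rows([
  {"x": 0, "y": 0, "z": -0.1, "rx": 0, "ry": 0, "rz": 0, "gripper": 3},
  {"x": 0, "y": 0, "z": -0.2, "rx": 0, "ry": 0, "rz": 0, "gripper": 3},
  {"x": 0, "y": 0, "z": -0.3, "rx": 0, "ry": 0, "rz": 0, "gripper": 3},
  {"x": 0, "y": 0, "z": -0.35, "rx": 0, "ry": 0, "rz": 0, "gripper": 3},
  {"x": 0, "y": 0, "z": -0.35, "rx": 0, "ry": 0, "rz": 0, "gripper": 3},
])

```text
time: 13.8
tool_pos: [604.4, -79.1, 85.7]
eef_rot: [-3.14, -0.0, 1.537]
wrist_force: [-0.4, -0.1, -0.7]
finger_gap: 9.1
```

>>> play_rows([
  {"x": 0, "y": 0, "z": -0.07, "rx": 0, "ry": 0, "rz": 0, "gripper": 3},
  {"x": 0, "y": 0, "z": -0.15, "rx": 0, "ry": 0, "rz": 0, "gripper": 3},
  {"x": 0, "y": 0, "z": -0.15, "rx": 0, "ry": 0, "rz": 0, "gripper": 3},
])

```text
time: 14.1
tool_pos: [604.4, -79.1, 79.9]
eef_rot: [-3.141, -0.0, 1.537]
wrist_force: [-0.4, 0.8, -1.0]
finger_gap: 9.0
```

>>> play_rows([
  {"x": 0, "y": 0, "z": -0.07, "rx": 0, "ry": 0, "rz": 0, "gripper": 3},
  {"x": 0, "y": 0, "z": -0.12, "rx": 0, "ry": 0, "rz": 0, "gripper": 3},
  {"x": 0, "y": 0, "z": -0.12, "rx": 0, "ry": 0, "rz": 0, "gripper": 3},
])

```text
time: 14.4
tool_pos: [605.2, -79.2, 76.4]
eef_rot: [3.141, 0.0, 1.537]
wrist_force: [-0.8, 0.6, 4.7]
finger_gap: 9.3
```

>>> play_rows([
  {"x": 0, "y": 0, "z": -0.06, "rx": 0, "ry": 0, "rz": 0, "gripper": 3},
  {"x": 0, "y": 0, "z": -0.12, "rx": 0, "ry": 0, "rz": 0, "gripper": 3},
  {"x": 0, "y": 0, "z": -0.12, "rx": 0, "ry": 0, "rz": 0, "gripper": 3},
])

```text
time: 14.7
tool_pos: [605.4, -79.2, 71.9]
eef_rot: [3.141, 0.0, 1.537]
wrist_force: [-2.7, -0.3, 7.0]
finger_gap: 9.2
```

>>> play_rows([
  {"x": 0, "y": 0, "z": -0.06, "rx": 0, "ry": 0, "rz": 0, "gripper": 3},
  {"x": 0, "y": 0, "z": -0.1, "rx": 0, "ry": 0, "rz": 0, "gripper": 3},
  {"x": 0, "y": 0, "z": -0.1, "rx": 0, "ry": 0, "rz": 0, "gripper": 3},
])

```text
time: 15.0
tool_pos: [605.6, -79.3, 70.3]
eef_rot: [3.141, 0.0, 1.537]
wrist_force: [-8.0, 1.5, 16.6]
finger_gap: 9.1
```

>>> play_rows([
  {"x": -0.02, "y": 0, "z": 0, "rx": 0, "ry": 0, "rz": 0, "gripper": 3},
  {"x": -0.03, "y": 0, "z": -0.03, "rx": 0, "ry": 0, "rz": 0, "gripper": 3},
  {"x": -0.03, "y": 0, "z": -0.05, "rx": 0, "ry": 0, "rz": 0, "gripper": 3},
  {"x": -0.03, "y": 0, "z": -0.05, "rx": 0, "ry": 0, "rz": 0, "gripper": 3},
])

```text
time: 15.4
tool_pos: [605.6, -79.3, 70.3]
eef_rot: [3.138, 0.0, 1.537]
wrist_force: [-9.1, 1.7, 23.6]
finger_gap: 9.0
```

```bash
python3 - <<'E'
from h import *
f=lambda im,x,y,w,h,k:cv2.resize(im[y:y+h,x:x+w],None,fx=k,fy=k,interpolation=cv2.INTER_CUBIC)
A=[]
for i in range(5):
    A.append(snap("side","s8").astype(float)); s=robot.get_state(); print(s["tool_pos"].round(1),s["eef_rot"].round(3),s["time"],s["wrist_force"].round(2),s["wrist_torque"].round(2),s["finger_gap"])
a=np.mean(A,0).round().astype(np.uint8); b=snap("top","t8")
c=np.zeros((600,800,3),np.uint8);c[:600,:480]=f(a,320,180,80,100,6);c[:240,480:]=f(b,370,200,80,60,4);cv2.imwrite("pics/c9.png",c)
E
```

```text
[605.5 -79.3  70.2] [3.138 0.    1.537] 15.45 [-7.87  2.85 24.02] [0.49 1.7  0.03] 9.212253373309531
[605.6 -79.3  70.2] [3.138 0.    1.537] 15.5 [-9.    2.66 23.38] [0.5  1.62 0.  ] 8.972451362464355
[605.5 -79.3  70.2] [3.138 0.    1.537] 15.55 [-9.39  2.49 23.39] [0.54 1.68 0.05] 9.151303842627216
[605.5 -79.3  70.2] [3.138 0.    1.537] 15.6 [-8.71  1.82 23.1 ] [ 0.55  1.63 -0.02] 9.392601399523334
[605.5 -79.3  70.2] [3.138 0.    1.537] 15.65 [-8.72  1.74 22.9 ] [0.54 1.69 0.02] 9.061243043063715
```

View pics/c9.png

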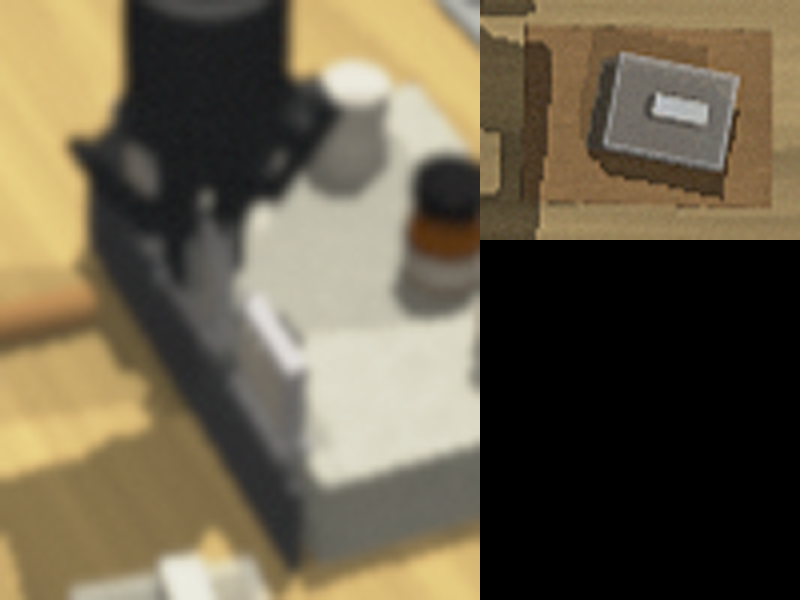

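```bash
python3 -c "
from bench import robot
print(robot.close_job())"
```

```text
the job is handed in; nothing more can be done
None
```

I set the clear cover down upright near the middle of the brown card and let it go. I then took the holder out of the stand and pushed it into the empty place on the shelf. I handed the job in at about 15.7 s, still gripping the holder and pressing it down. The close call gave no verdict.

**Seated depth:** Upward force appeared between finger-end heights of 79.9 and 76.4 mm. The holder then stopped at 70.2 mm, and pushing harder raised the force from about 17 to 23 N without moving it. That puts the fingers 42.2 mm above the foot's home height, against 42.3 mm when I gripped it in the stand. I read the strip travel as 7–8 mm, but could not measure it directly.

**Cover and alignment:** The last pictures show the cover upright on the card and the holder in line with the two fixed ones. I saw no bystander shifted in the areas I looked at, but I did not measure them.

**What disagreed:**
- A steady sideways force of about 9 N toward the robot stayed at the end. Moving the commanded position back about 1 mm did not reduce it. It is probably friction or the tongue touching the channel wall.
- The camera's estimates of the channel's front-to-back position ranged from 605.7 to 607.1 mm. I used 605 mm because a check against the cover's block showed the camera reading about 1.5 mm too far.
- The first two move calls were refused because some row values were missing, and nothing moved.

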